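# Load the gas cartridge and hold the stove's dial at spark

### The arm

A 6-joint arm with a two-finger parallel gripper is mounted at the origin on the work surface. World frame = base frame: x ahead of the robot, y to its left, z up, the work surface at z = 0. Lengths are in m, angles in rad, forces in N, time in s.
With the tool pointing down it reaches from about 0.35 to 0.975 m from the base axis. Payload 4.9 kg.
Tool frame: the origin (TCP) lies on the front face of the gripper's body, between the roots of the fingers; the fingertips stand ctrl.tip_extent ahead of it and the grasp point (between the pads) lies 54 mm ahead of it (ctrl.tip_extent is the distance from the TCP to the fingertips, in m); z points along the fingers, y is the line along which they close (so a half turn about z gives the same grasp; the last joint's range is limited). The gripper opens to 85 mm and grips with 20 to 120 N. Pads are 22 mm wide; open, the fingers measure 114 mm over their backs; the gripper's body (76 mm by 85 mm) begins 54 mm behind the grasp point. The pads swing forward as they close: fully open they stand 13 mm farther back than shut.
Start: joints at [1.067, 0.053, 1.613, -0, 1.476, -0.119], TCP at [0.235, 0.579, 0.304] pointing down, gripper open.
Joint ranges: [-3.01, 3.01], [-1.01, 2.22], [0.06, 2.58], [-1.02, 4.17], [0.09, 2.62], [-3.14, 3.14]. Speed limits (rad/s): [2.57, 2.57, 3.14, 3.14, 3.14, 3.14].

### API

Orientations are given as a rotation vector (axis times angle).
In Python, from station import ctrl gives the robot as it stands.
- The arm moves only by the tool apply_moves, never from a script. Its argument "rows" is one flat list of numbers, 6 for each row, row after row: the shift along the tool's x, y, z normalised to -1 to 1, where 1 is 0.6 m, then the turn, a rotation vector about the tool's x, y, z normalised to -1 to 1, where 1 is 90 degrees. A call has 1 to 20 rows; each row is the pose to reach, as a shift and turn from the pose commanded when the call began, along the tool's axes at that moment; what a row does not reach only later rows make up. A row lasts 1/10 s, in which the tool goes at most 50 mm and 8.59 degrees, less where a joint would pass 70% of its speed; a pose out of reach is approached as far as the arm can. A call with a number of a shift or a turn outside -1 to 1 is refused whole. A call with a gripper value outside its range is refused whole. "grip" is the opening, from 0 (shut) to 1 (fully open), set as the call begins (left out, the last holds). The fingers move at their own pace and stop on an object; "grip_force" is the grip in N (left out, the last holds). Time passes only in rows, so rows that repeat a pose let the fingers close. It gives the time, the measured TCP pose, the force, the opening and the grip force at its end, in the units of the state.
- ctrl.get_obs(): the state, without advancing time (a new reading comes with each control period).
- ctrl.get_image(name): name is "side" or "top"; returns (picture, depth): 400x640x3 uint8, blue, green, red; 400x640 float32, m along the optical axis (not along the pixel's ray), 0 where there is no reading.
- ctrl.camera_model(name): a dict with "mtx" (3x3 intrinsics, pixels), "R" (3x3) and "t" (3): a world point X has camera coordinates R X + t. Camera axes: x right, y down, z forward; pixel columns grow to the right and rows downward; lengths in m; the calibration is good to about 2 mm. A picture is of the moment at which its call begins. camera_model takes no time and is no camera call.
- ctrl.finish_job(): hands the job in; it is judged then, once.
The state is a dict: "t": time; "q": joint angles; "dq": joint speeds; "effort": joint torques, N m; "tool_pos": TCP position; "tool_rot": TCP orientation; "contact_force": force on the tool from outside, world axes, zero at the start; "wrist_torque": the same for the moment, N m; "opening": finger opening in m; "grip_force": force on a finger pad.
Only numpy, scipy, OpenCV 4.12 (cv2) and the standard library are available. Lean on these libraries where they do the work, as an engineer would, in place of code of your own. Each camera call takes 0.05 s, during which the arm holds its last target. There are 200 camera calls.

### The job

Lay the orange gas cartridge on its side in the stove's open cradle, valve towards the brass regulator, slide it fully home against the regulator and let go of it. Then press the red lever of the stove's spring-return dial down, past the low and high clicks to the third one (spark), and finish while still holding it there: if let go, it springs back to off. Leave the pot and the other things on the table alone.

Things in the scene. Friction and masses are not known exactly. Their poses are not given: they have to be found in the camera images.
- stove: Green table-top gas stove, fixed; its place and yaw vary. 287 mm deep (x), 223 mm wide (y). Origin on the table under the middle of the open cartridge cradle across its front; x points away from the robot to the burner, y to the left, z up. Left of the cradle is the control housing: x -62 to 62, y 81 to 161, 58 mm high. Burner with pan support (92 mm high, pot on it) centred at x = 150, y = 50.
- cradle (a point): Middle of the cradle: x = 0, y = 0, z = 60 mm of the stove, on the axis of a cartridge lying in it along the stove's y. Two V-shaped steel saddles at y = 31 and -16 (22 mm long) carry it; their tops stay 22 mm below that axis, deck at 20 mm. An end lip (42 mm high, y = -54) leaves about 20 mm of play along y. Nothing in front or within 72 mm behind, where the burner housing (57 mm high) begins.
- regulator (a point): Centre of the seat of the brass regulator on the control housing, at x = 0, y = 75, z = 60 mm of the stove: the tip of the cartridge's valve must touch it. The brass stands 6 mm out of the housing's side, up to 64 mm above the table.
- cartridge: Orange gas cartridge with a white band, upright on the table right of the stove. Diameter 67 mm up to 80 mm from its base, then a steel shoulder (52 mm across at 90 mm), a collar of 44 mm diameter to 97 mm and a white valve stem of 12 mm diameter to 105 mm. 0.15 to 0.3 kg. Origin at the centre of its base, z axis towards the valve; alike all round.
- valve (a point): Tip of the cartridge's valve, 105 mm from its base on its axis.
- dial (a joint): Angle of the dial on the housing's front, rad: 0 = off, clicks at 0.31 (low), 0.63 (high) and 0.94 (third, spark), end stop at 1.0. Axis level, along the stove's x; it grows as the lever goes down (anticlockwise seen from the robot). A spring pulls it back to off from any angle; the clicks are felt as bumps. Pressing the lever takes 2 to 12 N at 25 to 36 mm from the axis.
- dial_axis (a point): Where the dial's axis meets the control housing's front face: x = -62, y = 106, z = 42 mm of the stove. Black dial skirt of 16 mm radius, 9 mm deep, and a black hub of 11 mm radius, 30 mm deep, stand out of the face towards the robot.
- lever_pad (a point): Middle of the pressing face on top of the red lever, 36 mm from the dial axis, 21 mm in front of the housing's face; moves with the dial. The lever is a bar 10 mm thick, 22 mm deep (10 to 32 mm in front of the face), reaching 45 mm from the axis to the stove's left (+y): 25 degrees above level at off, 29 degrees below level at spark.
- pot: Steel pot on the burner, 124 mm across, 75 mm high, origin at the centre of its underside. Leave it.
- spray: Blue and yellow spray can with a white cap, upright, 52 mm across, 170 mm high; origin at its base. Stands in the row with the cartridge. Leave it.
- jar: Glass jar with a red lid, 60 mm across, 100 mm high; origin at its base. Stands in the row with the cartridge. Leave it.
- cup0: Brown cup, 74 mm across, 85 mm high, to the left at the front; origin at its base. Leave it.
- cup1: Another brown cup like cup0, beside it. Leave it.
- water0: Water bottle with a blue cap, 60 mm across, 160 mm high, left of the stove; origin at its base. Leave it.
- water1: Water bottle with an orange cap, same size. Leave it.

How it is judged:
On the way, in this order (a step that is already met when the one before it is completed fails the run):
1. the cartridge lies in the cradle, its valve home against the regulator, and has been let go, the dial still off (distance between valve and regulator below 0.007 m and angle between the z axis of cartridge and the y axis of stove, either way round below 0.1 rad and contact force between the fingers and cartridge below 0.1 N and linear speed of cartridge below 0.02 m/s and value of joint dial below 0.25 rad), for 0.2 s.
2. the dial's lever is pressed down past low and high to the third click (value of joint dial above 0.86 rad and contact force between the fingers and dial above 1.5 N), for 0.3 s.
At the end, for the whole second after the job is handed in: The fingers hold the dial at its third click (more than 0.86 rad, pressing with more than 1.5 N) and go on holding it, while the cartridge lies still in the cradle, along it within 0.1 rad, its valve tip within 7 mm of the regulator's seat, and not touched by the fingers (all of step 2 and distance between valve and regulator below 0.007 m and angle between the z axis of cartridge and the y axis of stove, either way round below 0.1 rad and contact force between the fingers and cartridge below 0.1 N and linear speed of cartridge below 0.02 m/s); the arm keeps its last pose, push and grip.
It fails at once if the pot, the spray can, the jar, a cup or a water bottle is pushed more than 30 mm or tipped (distance of any of pot, spray, jar, cup0, cup1, water0, water1 from where it was at the start of the episode above 0.03 m or angle between any of pot, spray, jar, cup0, cup1, water0, water1's own z axis and vertical above 0.5 rad).
It also fails if it takes over 64 s, if anything falls off the work surface, if the arm or the gripper's body presses on something with over 40 N, if the wrist force passes 120 N, or if a joint passes its speed limit or range.

## Working session

There is one attempt and no reset: what is moved stays moved. The work goes in short steps, Python scripts to look and compute and a tool call to move; the robot and the scene stay as the last step left them, time stands still between calls to the robot, and variables do not carry over. Pictures are saved under pics/ and viewed, at most 10 in all, crops included, and the job is handed in when it is done.

Besides the shell and the picture viewer there is one more tool, called after "Emit:" as a command line: name --argument value ..., lists and objects as JSON in quotes. apply_moves: Moves the arm, as the interface text tells. Its arguments: {"type":"object","properties":{"rows":{"type":"array","items":{"type":"number"}},"grip":{"type":"number"},"grip_force":{"type":"number"}},"required":["rows"]}

```bash
ls; mkdir -p pics; cat > h.py <<'E'
import numpy as np, cv2
from scipy.spatial.transform import Rotation as Ro
from station import ctrl
def pts(name,d):
    m=ctrl.camera_model(name);K=np.array(m['mtx']);R=np.array(m['R']);t=np.array(m['t'])
    v,u=np.mgrid[:400,:640]
    c=np.stack([(u-K[0,2])/K[0,0]*d,(v-K[1,2])/K[1,1]*d,d],-1)
    return (c-t)@R
E
python3 - <<'E'
from h import *
print(ctrl.get_obs(),ctrl.tip_extent)
for n in('top','side'):
    im,d=ctrl.get_image(n);cv2.imwrite(f'pics/{n}0.png',im);np.savez(f'{n}0.npz',im=im,d=d)
    m=ctrl.camera_model(n);print(n,-np.array(m['R']).T@m['t'],m['mtx'],m['R'])
E
```

```text
pics
{'t': 0.0, 'q': array([ 1.06700140e+00,  5.33365191e-02,  1.61430140e+00, -8.10245592e-06,
        1.47600472e+00, -1.19011229e-01]), 'dq': array([-1.09312795e-03,  9.03428726e-05, -8.97032165e-05,  1.67102908e-03,
       -3.15371992e-04,  6.17379919e-04]), 'effort': array([ 1.16829406e-04, -3.93687022e+01, -3.70172346e+01, -1.48331828e-04,
        7.25083562e-03,  2.38424337e-05]), 'tool_pos': array([0.23437356, 0.57887348, 0.30267106]), 'tool_rot': array([-6.00574892e-01, -3.08301912e+00,  3.06850431e-03]), 'contact_force': array([ 0.15243948, -0.19425052, -0.02903681]), 'wrist_torque': array([-0.02894186,  0.02814687,  0.01825182]), 'grip_force': 0.0, 'opening': 0.08520790945809933} 0.0726
top [0.36852724 0.06094351 1.46913063] [[513.50264242   0.         326.16206536]
 [  0.         513.50264242 198.97673842]
 [  0.           0.           1.        ]] [[-7.73695238e-03 -9.99969364e-01 -1.18780294e-03]
 [-9.95541464e-01  7.81435059e-03 -9.40006875e-02]
 [ 9.40070896e-02  4.55228232e-04 -9.95571424e-01]]
side [ 0.09912017 -0.66169475  0.77335621] [[381.76724648   0.         315.35091352]
 [  0.         381.76724648 201.36697708]
 [  0.           0.           1.        ]] [[ 0.86172353 -0.50727597  0.01018108]
 [-0.32256839 -0.56322389 -0.76074207]
 [ 0.39164039  0.65226524 -0.64897446]]
```

View pics/top0.png

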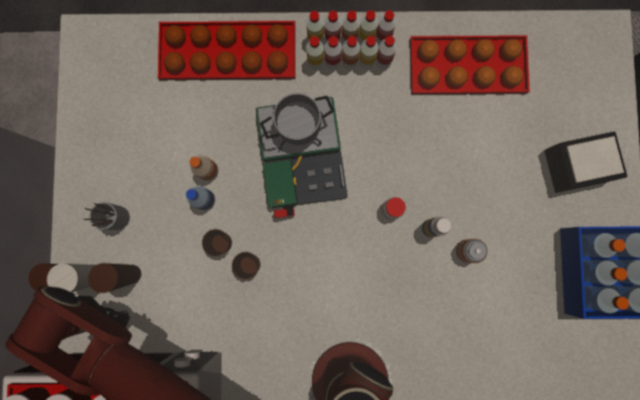

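View pics/side0.png

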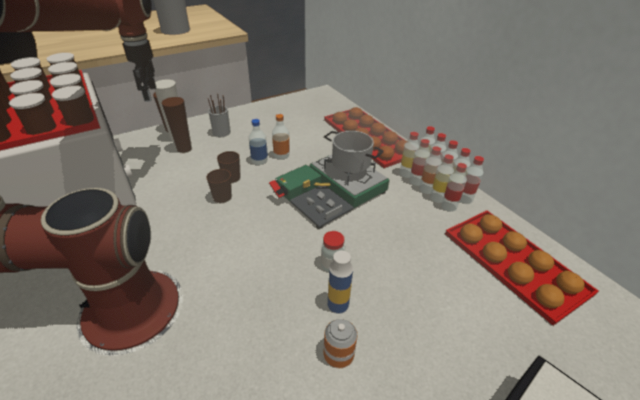

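The top view shows the cartridge at (472,250), spray at (438,226), jar at (396,207), and stove housing at about (280,182) with the red lever at (283,213). The side view shows the same row, with the cartridge nearest at (340,342). Next I'll measure these.

```bash
python3 - <<'E'
from h import *
z=np.load('top0.npz');im,d=z['im'],z['d'];P=pts('top',d)
hsv=cv2.cvtColor(im,cv2.COLOR_BGR2HSV)
v,u=np.mgrid[:400,:640]
box=lambda a,b,c,e:(u>=a)&(u<b)&(v>=c)&(v<e)
g=(hsv[...,0]>55)&(hsv[...,0]<95)&(hsv[...,1]>100)&box(250,350,90,215)
gh=g&(P[...,2]>.05)&(P[...,2]<.066)&(v>150)
print('house z',np.median(P[gh][:,2]),gh.sum())
def rect(xy):
    r=cv2.minAreaRect((xy*1000).astype(np.float32));return r,cv2.boxPoints(r)
print(rect(P[gh][:,:2]))
# whole stove footprint
s=box(245,355,90,215)&(P[...,2]>.012)&(P[...,2]<.066)
lab=cv2.connectedComponents(s.astype(np.uint8))[1];k=np.bincount(lab[lab>0]).argmax()
print('stove',rect(P[lab==k][:,:2]))
red=((hsv[...,0]<8)|(hsv[...,0]>172))&(hsv[...,1]>120)&box(265,305,195,225)
print('red',P[red].mean(0),P[red].min(0),P[red].max(0),red.sum())
for n,b in dict(cart=(450,495,232,272),spray=(422,456,212,242),jar=(380,412,193,222),cup0=(228,264,248,284),cup1=(198,235,226,262),w0=(180,216,180,214),w1=(185,220,150,184)).items():
    Q=P[box(*b)];Q=Q[Q[:,2]>.02];t=Q[Q[:,2]>.5*Q[:,2].max()]
    c,r=cv2.minEnclosingCircle((t[:,:2]*1000).astype(np.float32));print(n,np.round(c),round(r),np.round(Q[:,2].max(),3))
Q=P[box(450,495,232,272)]
for lo,hi in((.06,.086),(.086,.094),(.094,.1),(.1,.12)):
    q=Q[(Q[:,2]>lo)&(Q[:,2]<hi)];
    if len(q):print(lo,len(q),q.mean(0),cv2.minEnclosingCircle((q[:,:2]*1000).astype(np.float32)))
# side view of cartridge
z=np.load('side0.npz');P=pts('side',z['d']);Q=P[box(318,362,312,370)];Q=Q[(Q[:,2]>.02)&(Q[:,2]<.078)]
A=np.c_[2*Q[:,:2],np.ones(len(Q))];x=np.linalg.lstsq(A,(Q[:,:2]**2).sum(1),rcond=None)[0];print('side circ',x[:2],(x[2]+x[0]**2+x[1]**2)**.5)
E
```

```text
house z 0.057537083656430635 528
(((547.2828979492188, 190.37509155273438), (112.36661529541016, 70.38910675048828), 7.689606189727783), array([[486.8956 , 217.73547],
       [496.31406, 147.97934],
       [607.67017, 163.01471],
       [598.2517 , 232.77084]], dtype=float32))
stove (((625.0029907226562, 128.72625732421875), (316.1910400390625, 224.1858673095703), 7.872065544128418), array([[453.0449   , 218.10985  ],
       [483.74973  ,  -3.9633656],
       [796.96106  ,  39.342667 ],
       [766.2562   , 261.4159   ]], dtype=float32))
red [0.46412016 0.18461547 0.06387705] [ 0.36852724  0.06094351 -0.00787935] [0.49698297 0.21155054 1.46913063] 125
cart [369.  61.] 0 1.469
spray [369.  61.] 0 1.469
jar [369.  61.] 0 1.469
cup0 [369.  61.] 0 1.469
cup1 [369.  61.] 0 1.469
w0 [369.  61.] 0 1.469
w1 [369.  61.] 0 1.469
0.06 192 [ 0.35875751 -0.32780887  0.07861981] ((358.9240417480469, -337.7223205566406), 33.92820739746094)
0.086 153 [ 0.35870213 -0.33581416  0.09002472] ((358.2739562988281, -339.59161376953125), 30.260154724121094)
0.094 140 [ 0.35823426 -0.33835074  0.09686221] ((360.88031005859375, -337.775634765625), 23.463029861450195)
0.1 34 [ 0.35954584 -0.33596375  0.1029994 ] ((358.81561279296875, -333.07037353515625), 21.18510627746582)
side circ [ 0.35624878 -0.33825155] 0.03320051823293797
```

Emit:
apply_moves --rows '[-0.65,-0.78,-0.1,0,0,0.75,-0.65,-0.78,-0.1,0,0,0.75,-0.65,-0.78,-0.1,0,0,0.75,-0.65,-0.78,-0.1,0,0,0.75,-0.65,-0.78,-0.1,0,0,0.75,-0.65,-0.78,-0.1,0,0,0.75,-0.65,-0.78,-0.1,0,0,0.75,-0.65,-0.78,-0.1,0,0,0.75,-0.65,-0.78,-0.1,0,0,0.75,-0.65,-0.78,-0.1,0,0,0.75,-0.65,-0.78,-0.1,0,0,0.75,-0.65,-0.78,-0.1,0,0,0.75,-0.65,-0.78,-0.1,0,0,0.75,-0.65,-0.78,-0.1,0,0,0.75,-0.65,-0.78,-0.1,0,0,0.75,-0.65,-0.78,-0.1,0,0,0.75]' --grip 1

```text
t: 1.7
tool_pos: [0.42, 0.0005, 0.3635]
tool_rot: [-2.209, -2.232, 0.0]
contact_force: [0.0, -0.2, -0.4]
opening: 0.0855
grip_force: 0.0
```

```bash
cat >> h.py <<'E'
def st():
    o=ctrl.get_obs();print('t',round(o['t'],2),'q',np.round(o['q'],3).tolist(),'p',np.round(o['tool_pos'],4).tolist(),'F',np.round(o['contact_force'],1).tolist(),'op',round(o['opening'],4),'gf',round(o['grip_force'],1));print(np.round(Ro.from_rotvec(o['tool_rot']).as_matrix(),3).tolist());return o
def plan(p,R,final=True):
    "row (normalised) from the current measured pose to world pose p,R"
    o=ctrl.get_obs();R0=Ro.from_rotvec(o['tool_rot'])
    s=R0.inv().apply(np.array(p)-o['tool_pos'])/.6;w=(R0.inv()*R).as_rotvec()/(np.pi/2)
    print('row',np.round(np.r_[s,w],3).tolist(),'n>=',np.linalg.norm(s)*12,np.linalg.norm(w)*90/8.59)
E
python3 -c "
from h import *
st()
im,d=ctrl.get_image('top');np.savez('top1.npz',im=im,d=d)"
```

```text
t 1.7 q [-0.177, -0.494, 1.979, 0.0, 1.657, -0.187] p [0.42, 0.0005, 0.3635] F [0.0, -0.2, -0.4] op 0.0855 gf 0.0
[[-0.01, 1.0, -0.001], [1.0, 0.01, 0.0], [0.0, -0.001, -1.0]]
```

```bash
cat >> h.py <<'E'
C=np.array([.359,-.3375,0])
def Rmat(y,z): 
    y=np.array(y)/np.linalg.norm(y);z=np.array(z)/np.linalg.norm(z);return Ro.from_matrix(np.c_[np.cross(y,z),y,z])
def grasp(a,th,s,back):
    uin=-np.array([np.cos(a),np.sin(a),0]);lat=np.array([-np.sin(a),np.cos(a),0])
    z=np.sin(th)*uin-np.array([0,0,np.cos(th)]);return C+[0,0,s]-(.054+back)*z,Rmat(lat,z)
E
python3 - <<'E'
from h import *
p,R=grasp(-.906,1.05,.3,.06);print(p);plan(p,R)
z=np.load('top1.npz');d=z['d'].copy();im=z['im'];d[d==0]=np.nan;P=pts('top',d)
v,u=np.mgrid[:400,:640]
for n,b in dict(cart=(450,495,232,272),spray=(422,456,208,242),jar=(380,412,193,222)).items():
    Q=P[b[2]:b[3],b[0]:b[1]].reshape(-1,3);Q=Q[(Q[:,2]>.02)&(Q[:,2]<.2)];t=Q[Q[:,2]>np.nanmax(Q[:,2])-.012]
    c,r=cv2.minEnclosingCircle((t[:,:2]*1000).astype(np.float32));print(n,np.round(c),round(r),np.round(Q[:,2].max(),3))
Q=P[90:216,245:355].reshape(-1,3);Q=Q[(Q[:,2]>.05)&(Q[:,2]<.066)&(Q[:,0]<.615)&(Q[:,1]>.1)]
a=.1345;ex=np.array([np.cos(a),np.sin(a)]);ey=np.array([-ex[1],ex[0]])
q=Q[:,:2]-[.565,.0705];X=q@ex;Y=q@ey
import sys
for nm,V in(('x',X),('y',Y)):print(nm,np.round(np.percentile(V,[0,1,3,50,97,99,100]),4))
# deck edge / sides: all stove points z 12..30 mm
Q=P[90:225,235:365].reshape(-1,3);Q=Q[(Q[:,2]>.012)&(Q[:,2]<.2)]
q=Q[:,:2]-[.565,.0705];X=q@ex;Y=q@ey
print(np.round(np.percentile(Y[(X>-.05)&(X<.05)],[0,1,99,100]),4),np.round(np.percentile(X[(Y<.03)],[0,1,99,100]),4))
E
```

```text
[ 0.42000281 -0.41532767  0.3567231 ]
row [-0.693, -0.008, 0.011, 0.218, 0.643, -0.377] n>= 8.31884477629262 8.139360684716255
cart [ 359. -338.] 22 0.108
spray [ 424. -235.] 18 0.176
jar [ 480. -130.] 25 0.106
x [-0.0923 -0.0888 -0.0838 -0.0072  0.0567  0.0599  0.0623]
y [0.0755 0.0798 0.0828 0.1206 0.158  0.1599 0.1613]
[-0.0627 -0.06    0.1588  0.1616] [-0.0624 -0.0553  0.214   0.2263]
```

Emit:
apply_moves --rows '[-0.69,-0.01,0.01,0.22,0.64,-0.38,-0.69,-0.01,0.01,0.22,0.64,-0.38,-0.69,-0.01,0.01,0.22,0.64,-0.38,-0.69,-0.01,0.01,0.22,0.64,-0.38,-0.69,-0.01,0.01,0.22,0.64,-0.38,-0.69,-0.01,0.01,0.22,0.64,-0.38,-0.69,-0.01,0.01,0.22,0.64,-0.38,-0.69,-0.01,0.01,0.22,0.64,-0.38,-0.69,-0.01,0.01,0.22,0.64,-0.38,-0.69,-0.01,0.01,0.22,0.64,-0.38,-0.69,-0.01,0.01,0.22,0.64,-0.38]'

```text
t: 2.85
tool_pos: [0.4186, -0.4138, 0.3579]
tool_rot: [-0.935, -1.928, -0.537]
contact_force: [0.4, 0.1, 0.2]
opening: 0.0851
grip_force: 0.0
```

```bash
python3 - <<'E'
from h import *
st()
p,R=grasp(-.906,1.05,.045,.06);plan(p,R)
p,R=grasp(-.906,1.05,.045,0);plan(p,R)
E
```

```text
t 2.85 q [-0.905, 0.407, 1.283, -0.006, 2.496, -1.576] p [0.4186, -0.4138, 0.3579] F [0.4, 0.1, 0.2] op 0.0851 gf 0.0
[[-0.31, 0.784, -0.537], [0.394, 0.62, 0.678], [0.865, -0.001, -0.502]]
row [-0.371, 0.001, 0.211, -0.003, 0.003, 0.001] n>= 5.123054318995811 0.04359848322901066
row [-0.371, 0.001, 0.311, -0.003, 0.003, 0.001] n>= 5.806692855720103 0.04359848322901066
```

Emit:
apply_moves --rows '[-0.37,0,0.21,0,0,0,-0.37,0,0.21,0,0,0,-0.37,0,0.21,0,0,0,-0.37,0,0.21,0,0,0,-0.37,0,0.21,0,0,0,-0.37,0,0.21,0,0,0,-0.37,0,0.21,0,0,0,-0.37,0,0.26,0,0,0,-0.37,0,0.285,0,0,0,-0.37,0,0.31,0,0,0,-0.37,0,0.31,0,0,0]'

```text
t: 3.95
tool_pos: [0.3873, -0.3761, 0.0759]
tool_rot: [-0.937, -1.931, -0.536]
contact_force: [0.1, 0.4, 0.0]
opening: 0.0853
grip_force: 0.0
```

```bash
python3 - <<'E'
from h import *
o=st();R=Ro.from_rotvec(o['tool_rot']);print('grasp pt',o['tool_pos']+R.apply([0,0,.054]))
im,d=ctrl.get_image('side');cv2.imwrite('pics/side2.png',im)
E
```

```text
t 3.95 q [-0.907, 0.619, 1.511, -0.005, 2.053, -1.574] p [0.3873, -0.3761, 0.0759] F [0.1, 0.4, 0.0] op 0.0853 gf 0.0
[[-0.312, 0.785, -0.536], [0.397, 0.62, 0.677], [0.863, -0.001, -0.505]]
grasp pt [ 0.35841974 -0.33953884  0.04865347]
```

View pics/side2.png

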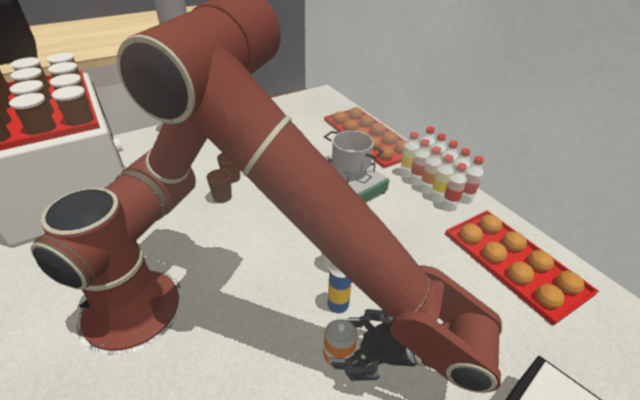

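The fingers straddle the cartridge at about (345,345) and the spray is clear at (340,285). I'll close the gripper and lift.

Emit:
apply_moves --rows '[0,0,0,0,0,0,0,0,0,0,0,0,0,0,0,0,0,0,0,0,0,0,0,0,0,0,0,0,0,0,0,0,0,0,0,0,0,0,0,0,0,0]' --grip 0 --grip_force 60

```text
t: 4.7
tool_pos: [0.3881, -0.3778, 0.0753]
tool_rot: [-0.937, -1.93, -0.537]
contact_force: [3.4, -1.0, 7.4]
opening: 0.0652
grip_force: 66.6
```

```bash
python3 - <<'E'
from h import *
o=st();plan(o['tool_pos']+[0,0,.25],Ro.from_rotvec(o['tool_rot']))
E
```

```text
t 4.7 q [-0.908, 0.624, 1.506, -0.005, 2.055, -1.575] p [0.3881, -0.3778, 0.0753] F [3.4, -1.0, 7.4] op 0.0652 gf 66.6
[[-0.311, 0.785, -0.535], [0.396, 0.619, 0.678], [0.864, -0.001, -0.504]]
row [0.36, -0.0, -0.21, 0.0, 0.0, 0.0] n>= 5.0 0.0
```

Emit:
apply_moves --rows '[0.36,0,-0.21,0,0,0,0.36,0,-0.21,0,0,0,0.36,0,-0.21,0,0,0,0.36,0,-0.21,0,0,0,0.36,0,-0.21,0,0,0,0.36,0,-0.21,0,0,0,0.36,0,-0.21,0,0,0]'

```text
t: 5.4
tool_pos: [0.3878, -0.3772, 0.3241]
tool_rot: [-0.939, -1.933, -0.535]
contact_force: [-0.9, 0.0, -2.6]
opening: 0.0653
grip_force: 67.2
```

```bash
cat >> h.py <<'E'
a=.1345;ex=np.array([np.cos(a),np.sin(a),0]);ey=np.array([-ex[1],ex[0],0]);S0=np.array([.565,.0705,0])
sw=lambda p:S0+p[0]*ex+p[1]*ey+np.array([0,0,p[2]])
Ct=np.array([.864,0,-.504]);GS=.0475 # cartridge axis in tool frame, grasp height on it
def place(tip,spin=0.):
    "pose for the valve tip at stove point tip"
    n=np.cross(Ct,[0,1,0]);B=np.c_[Ct,[0,1,0],n]
    W=np.c_[ey,ex,np.cross(ey,ex)]
    R=Ro.from_matrix(W@B.T);return sw(tip)-R.apply(Ct)*(.105-GS)-R.apply([0,0,.054]),R
E
python3 - <<'E'
from h import *
o=st()
p,R=place((0,.065,.22));print(p);print(R.as_matrix());plan(p,R)
E
```

```text
t 5.4 q [-0.907, 0.322, 1.446, -0.007, 2.413, -1.576] p [0.3878, -0.3772, 0.3241] F [-0.9, 0.0, -2.6] op 0.0653 gf 67.2
[[-0.313, 0.785, -0.534], [0.399, 0.619, 0.677], [0.862, -0.002, -0.507]]
[0.56034767 0.10488098 0.26664406]
[[-1.15828297e-01  9.90968502e-01  6.75665063e-02]
 [ 8.55977684e-01  1.34094844e-01 -4.99320316e-01]
 [-5.03871026e-01  1.66533454e-16 -8.63778901e-01]]
row [0.148, 0.723, 0.438, -0.096, -0.972, 0.363] n>= 10.304148586553186 10.918691680957673
```

Emit:
apply_moves --rows '[0.07,0.36,0.14,-0.05,-0.49,0.18,0.07,0.36,0.14,-0.05,-0.49,0.18,0.07,0.36,0.14,-0.05,-0.49,0.18,0.07,0.36,0.14,-0.05,-0.49,0.18,0.07,0.36,0.14,-0.05,-0.49,0.18,0.15,0.72,0.44,-0.1,-0.97,0.36,0.15,0.72,0.44,-0.1,-0.97,0.36,0.15,0.72,0.44,-0.1,-0.97,0.36,0.15,0.72,0.44,-0.1,-0.97,0.36,0.15,0.72,0.44,-0.1,-0.97,0.36,0.15,0.72,0.44,-0.1,-0.97,0.36,0.15,0.72,0.44,-0.1,-0.97,0.36,0.15,0.72,0.44,-0.1,-0.97,0.36,0.15,0.72,0.44,-0.1,-0.97,0.36,0.15,0.72,0.44,-0.1,-0.97,0.36,0.15,0.72,0.44,-0.1,-0.97,0.36]'

```text
t: 7.0
tool_pos: [0.5574, 0.104, 0.2679]
tool_rot: [1.785, 2.041, -0.469]
contact_force: [-0.7, 0.8, -1.7]
opening: 0.0653
grip_force: 67.3
```

```bash
python3 - <<'E'
from h import *
o=st();p,R=place((0,.065,.22));plan(p,R)
im,d=ctrl.get_image('side');np.savez('side3.npz',im=im,d=d)
im2,d=ctrl.get_image('top');np.savez('top3.npz',im=im2,d=d)
a=cv2.resize(im[80:230,220:420],(800,600));b=im2[90:240,200:400]
cv2.imwrite('pics/s3.png',cv2.resize(np.hstack([im[80:230,220:420],b]),(800,300),interpolation=3))
E
```

```text
t 7.0 q [0.233, -0.005, 1.779, -0.52, 1.44, 0.188] p [0.5574, 0.104, 0.2679] F [-0.7, 0.8, -1.7] op 0.0653 gf 67.3
[[-0.115, 0.991, 0.069], [0.861, 0.134, -0.49], [-0.495, 0.003, -0.869]]
row [0.002, 0.005, 0.001, 0.002, -0.007, -0.001] n>= 0.0654972387843353 0.0725594025735141
```

View pics/s3.png

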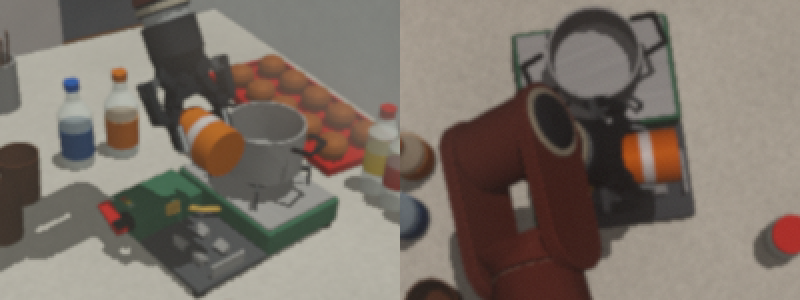

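The crop shows the cartridge held level above the cradle (side crop (215,140), top crop (650,155)). Now I'll measure how it sits in the hand.

```bash
cat > fit.py <<'E'
from h import *
from scipy.optimize import least_squares
def fit(name,im,d,box,exp):
    d=d.copy();d[d==0]=np.nan;P=pts(name,d);hsv=cv2.cvtColor(im,cv2.COLOR_BGR2HSV)
    m=((hsv[...,0]>4)&(hsv[...,0]<18)&(hsv[...,1]>140)&(hsv[...,2]>90)).astype(np.uint8)
    k=np.zeros_like(m);k[box[2]:box[3],box[0]:box[1]]=1
    Q=P[(m&k)>0]-S0;Q=np.c_[Q@ex,Q@ey,Q[:,2]];Q=Q[np.all(np.abs(Q-exp)<.08,1)]
    yb=np.percentile(Q[:,1],[0.5,2,5])
    B=Q[Q[:,1]>yb[1]+.008]
    def f(p,B):return np.hypot(B[:,0]-p[0]-p[1]*(B[:,1]-exp[1]),B[:,2]-p[2]-p[3]*(B[:,1]-exp[1]))-.0335
    r=least_squares(f,[exp[0],0,exp[2],0],loss='soft_l1',f_scale=.002,args=(B,))
    print(name,len(Q),len(B),'base y',np.round(yb,4),'axis x,dx/dy,z,dz/dy',np.round(r.x,4),'rms',np.std(r.fun))
E
python3 - <<'E'
from fit import *
for n,b in(('side',(300,350,125,175)),('top',(300,345,140,195))):
    z=np.load(n+'3.npz');fit(n,z['im'],z['d'],b,np.array([0,0,.22]))
E
```

```text
side 586 256 base y [-0.0433 -0.0418 -0.0412] axis x,dx/dy,z,dz/dy [-0.0049 -0.008   0.2158  0.0093] rms 0.00163469822127361
top 487 393 base y [-0.0394 -0.0385 -0.0371] axis x,dx/dy,z,dz/dy [-0.0031 -0.0174  0.217   0.0416] rms 0.00532665734134441
```

```bash
python3 - <<'E'
from h import *
o=st();p=o['tool_pos'];R=place((0,.065,.22))[1]
plan(p+.004*ex-[0,0,.135],R);plan(p+.004*ex-[0,0,.155],R)
E
```

```text
t 7.1 q [0.234, -0.005, 1.779, -0.52, 1.44, 0.188] p [0.5574, 0.1044, 0.2679] F [-0.3, -0.4, -1.9] op 0.0651 gf 67.3
[[-0.116, 0.991, 0.07], [0.861, 0.135, -0.49], [-0.495, 0.003, -0.869]]
row [0.111, 0.006, 0.196, 0.002, -0.007, -0.001] n>= 2.701184925176356 0.07286149428138837
row [0.128, 0.006, 0.225, 0.002, -0.007, -0.001] n>= 3.1010320862577343 0.07286149428138837
```

Emit:
apply_moves --rows '[0.04,0.003,0.065,0,-0.007,0,0.074,0.006,0.13,0,-0.007,0,0.111,0.006,0.196,0,-0.007,0,0.111,0.006,0.196,0,-0.007,0,0.115,0.006,0.203,0,-0.007,0,0.119,0.006,0.21,0,-0.007,0,0.124,0.006,0.218,0,-0.007,0,0.128,0.006,0.225,0,-0.007,0,0.128,0.006,0.225,0,-0.007,0]'

```text
t: 8.0
tool_pos: [0.5612, 0.1061, 0.1123]
tool_rot: [1.775, 2.036, -0.478]
contact_force: [-0.5, -0.8, -1.6]
opening: 0.065
grip_force: 67.8
```

```bash
python3 - <<'E'
from fit import *
o=st()
im,d=ctrl.get_image('side');fit('side',im,d,(270,360,140,230),np.array([0,0,.06]))
cv2.imwrite('pics/s4.png',cv2.resize(im[110:235,240:400],(800,600),interpolation=2))
E
```

```text
t 8.0 q [0.239, 0.195, 1.853, -0.567, 1.209, 0.339] p [0.5612, 0.1061, 0.1123] F [-0.5, -0.8, -1.6] op 0.065 gf 67.8
[[-0.117, 0.991, 0.072], [0.855, 0.137, -0.499], [-0.505, 0.003, -0.863]]
side 491 239 base y [-0.0412 -0.0405 -0.0401] axis x,dx/dy,z,dz/dy [-0.0002  0.0095  0.0607 -0.0042] rms 0.0051002106490907455
```

View pics/s4.png

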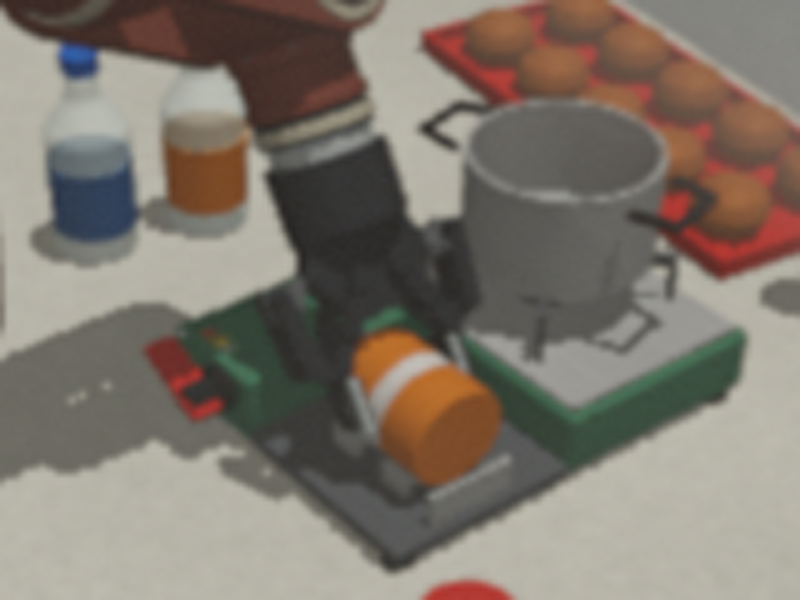

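The cartridge is held between the lip and the regulator at cradle height, about 1 mm high, with no contact yet. I'll lower it slightly and slide it in.

```bash
python3 - <<'E'
from h import *
o=st();p=o['tool_pos'];R=place((0,.065,.22))[1]
plan(p-[0,0,.002],R);plan(p+.008*ey-[0,0,.002],R);plan(p+.012*ey-[0,0,.002],R)
E
```

```text
t 8.05 q [0.239, 0.195, 1.853, -0.567, 1.209, 0.339] p [0.5613, 0.1061, 0.1124] F [0.3, -0.3, -2.6] op 0.0654 gf 67.8
[[-0.117, 0.991, 0.072], [0.855, 0.137, -0.5], [-0.505, 0.003, -0.863]]
row [0.002, -0.0, 0.003, 0.003, 0.001, 0.001] n>= 0.04000000000000004 0.028805232165420778
row [0.013, 0.0, -0.004, 0.003, 0.001, 0.001] n>= 0.1649242250247065 0.028805232165420778
row [0.019, 0.0, -0.007, 0.003, 0.001, 0.001] n>= 0.2433105012119288 0.028805232165420778
```

Emit:
apply_moves --rows '[0.002,0,0.003,0,0,0,0.002,0,0.003,0,0,0,0.006,0,0.001,0,0,0,0.01,0,-0.002,0,0,0,0.013,0,-0.004,0,0,0,0.013,0,-0.004,0,0,0]'

```text
t: 8.65
tool_pos: [0.5599, 0.1136, 0.1108]
tool_rot: [1.774, 2.035, -0.481]
contact_force: [-5.2, -3.4, 4.6]
opening: 0.0653
grip_force: 68.3
```

```bash
python3 - <<'E'
from fit import *
o=st();print((o['tool_pos']-[.5613,.1061,.1124])@np.c_[ex,ey,[0,0,1]])
im,d=ctrl.get_image('side');fit('side',im,d,(270,360,140,230),np.array([0,0,.06]))
E
```

```text
t 8.65 q [0.252, 0.202, 1.849, -0.566, 1.216, 0.351] p [0.5599, 0.1136, 0.1108] F [-5.2, -3.4, 4.6] op 0.0653 gf 68.3
[[-0.117, 0.991, 0.07], [0.854, 0.137, -0.501], [-0.506, 0.001, -0.862]]
[-0.00036874  0.00758764 -0.00164918]
side 490 237 base y [-0.0338 -0.0331 -0.0327] axis x,dx/dy,z,dz/dy [-0.0013 -0.0136  0.0595 -0.0005] rms 0.0036091345150646914
```

Emit:
apply_moves --rows '[0.002,0,-0.001,0,0,0,0.004,0,-0.002,0,0,0,0.006,0,-0.003,0,0,0,0.006,0,-0.003,0,0,0]'

```text
t: 9.1
tool_pos: [0.5593, 0.1167, 0.1105]
tool_rot: [1.774, 2.034, -0.483]
contact_force: [-3.0, -6.7, 4.4]
opening: 0.0652
grip_force: 68.1
```

```bash
python3 - <<'E'
from fit import *
o=st();print((o['tool_pos']-[.5613,.1061,.1124])@np.c_[ex,ey,[0,0,1]],o['contact_force']@ey)
im,d=ctrl.get_image('side');fit('side',im,d,(270,360,140,230),np.array([0,0,.06]))
E
```

```text
t 9.1 q [0.258, 0.205, 1.847, -0.567, 1.22, 0.357] p [0.5593, 0.1167, 0.1105] F [-3.0, -6.7, 4.4] op 0.0652 gf 68.1
[[-0.117, 0.991, 0.07], [0.853, 0.136, -0.503], [-0.508, 0.001, -0.861]]
[-0.0005211   0.01072418 -0.00185274] -6.259288646329935
side 481 230 base y [-0.0307 -0.0302 -0.0297] axis x,dx/dy,z,dz/dy [-0.0013 -0.0094  0.0592 -0.002 ] rms 0.004659554609885277
```

Near home; I'll push a little more until the force rises clearly.

Emit:
apply_moves --rows '[0.003,0,-0.001,0,0,0,0.005,0,-0.002,0,0,0,0.005,0,-0.002,0,0,0]'

```text
t: 9.45
tool_pos: [0.5593, 0.1171, 0.1104]
tool_rot: [1.77, 2.03, -0.49]
contact_force: [0.4, -19.3, 3.8]
opening: 0.0653
grip_force: 68.5
```

```bash
python3 - <<'E'
from fit import *
o=st();print((o['tool_pos']-[.5613,.1061,.1124])@np.c_[ex,ey,[0,0,1]],o['contact_force']@ey)
im,d=ctrl.get_image('side');fit('side',im,d,(270,360,140,230),np.array([0,0,.06]))
E
```

```text
t 9.45 q [0.261, 0.207, 1.845, -0.573, 1.223, 0.361] p [0.5593, 0.1171, 0.1104] F [0.4, -19.3, 3.8] op 0.0653 gf 68.5
[[-0.117, 0.991, 0.07], [0.85, 0.136, -0.509], [-0.514, -0.0, -0.858]]
[-0.00046188  0.01120608 -0.001992  ] -19.204309395777518
side 485 231 base y [-0.0306 -0.0298 -0.0295] axis x,dx/dy,z,dz/dy [-0.001   0.0012  0.0595 -0.0073] rms 0.004949458791415065
```

The push rose to 19 N at a hard stop and the base is at y = -30 mm, so it is home. Opening now.

Emit:
apply_moves --rows '[0,0,0,0,0,0,0,0,0,0,0,0,0,0,0,0,0,0,0,0,0,0,0,0,0,0,0,0,0,0,0,0,0,0,0,0]' --grip 1

```text
t: 10.1
tool_pos: [0.5591, 0.1214, 0.1095]
tool_rot: [1.774, 2.037, -0.478]
contact_force: [-0.0, 0.1, 0.3]
opening: 0.0854
grip_force: 0.0
```

```bash
python3 - <<'E'
from fit import *
o=st()
im,d=ctrl.get_image('side');fit('side',im,d,(270,360,140,230),np.array([0,0,.06]))
E
```

```text
t 10.1 q [0.265, 0.207, 1.845, -0.563, 1.219, 0.361] p [0.5591, 0.1214, 0.1095] F [-0.0, 0.1, 0.3] op 0.0854 gf 0.0
[[-0.118, 0.99, 0.072], [0.855, 0.138, -0.499], [-0.504, 0.003, -0.863]]
side 522 269 base y [-0.0313 -0.0307 -0.0301] axis x,dx/dy,z,dz/dy [-0.0019 -0.0008  0.059  -0.0024] rms 0.0032385748627936695
```

Emit:
apply_moves --rows '[0,0,-0.04,0,0,0,0,0,-0.08,0,0,0,0,0,-0.12,0,0,0,0,0,-0.17,0,0,0,0,0,-0.17,0,0,0]'

```text
t: 10.65
tool_pos: [0.5538, 0.1741, 0.2022]
tool_rot: [1.773, 2.034, -0.467]
contact_force: [0.3, 0.1, 0.0]
opening: 0.0852
grip_force: 0.0
```

```bash
python3 - <<'E'
from fit import *
o=st()
im,d=ctrl.get_image('side');fit('side',im,d,(270,360,140,230),np.array([0,0,.06]))
R=Rmat(ex,[0,0,-1])
plan(sw((-.085,.147,.2)),R);plan(sw((-.085,.147,.09+.0726)),R)
E
```

```text
t 10.65 q [0.353, 0.118, 1.769, -0.526, 1.394, 0.347] p [0.5538, 0.1741, 0.2022] F [0.3, 0.1, 0.0] op 0.0852 gf 0.0
[[-0.115, 0.99, 0.079], [0.856, 0.139, -0.497], [-0.503, 0.011, -0.864]]
side 550 298 base y [-0.0317 -0.0309 -0.0304] axis x,dx/dy,z,dz/dy [-0.0017 -0.0016  0.0587 -0.0044] rms 0.0039549638592456205
row [0.063, -0.144, -0.038, 0.005, 0.336, 0.002] n>= 1.9436389534477887 3.522594641050491
row [0.094, -0.145, 0.016, 0.005, 0.336, 0.002] n>= 2.081541348455608 3.522594641050491
```

Emit:
apply_moves --rows '[0.06,-0.144,-0.04,0,0.336,0,0.06,-0.144,-0.04,0,0.336,0,0.06,-0.144,-0.04,0,0.336,0,0.06,-0.144,-0.04,0,0.336,0,0.06,-0.144,-0.04,0,0.336,0,0.06,-0.144,-0.04,0,0.336,0,0.06,-0.144,-0.04,0,0.336,0,0.06,-0.144,-0.04,0,0.336,0]' --grip 0 --grip_force 60

```text
t: 11.5
tool_pos: [0.4603, 0.2033, 0.1994]
tool_rot: [2.061, 2.368, -0.0]
contact_force: [0.6, -1.3, -0.3]
opening: -0.0
grip_force: 0.0
```

```bash
python3 - <<'E'
from fit import *
o=st();print('tip',ctrl.tip_extent)
im,d=ctrl.get_image('side');fit('side',im,d,(270,360,140,230),np.array([0,0,.06]))
cv2.imwrite('pics/s5.png',cv2.resize(im[110:235,220:380],(800,600),interpolation=2))
R=Rmat(ex,[0,0,-1])
plan(sw((-.085,.147,.08+.0726)),R);plan(sw((-.085,.147,.055+.0726)),R)
plan(sw((-.085,.147,.03+.0726)),R)
E
```

```text
t 11.5 q [0.269, -0.155, 1.992, -0.002, 1.303, 0.131] p [0.4603, 0.2033, 0.1994] F [0.6, -1.3, -0.3] op -0.0 gf 0.0
[[-0.138, 0.99, 0.002], [0.99, 0.138, -0.002], [-0.002, 0.002, -1.0]]
tip 0.0726
side 547 297 base y [-0.0316 -0.031  -0.03  ] axis x,dx/dy,z,dz/dy [-0.0017 -0.0049  0.0589 -0.0053] rms 0.003979024965244446
row [0.002, 0.001, 0.078, 0.001, 0.001, 0.002] n>= 0.9392929172418075 0.029958022903483712
row [0.002, 0.001, 0.12, 0.001, 0.001, 0.002] n>= 1.43908898059263 0.029958022903483712
row [0.003, 0.001, 0.162, 0.001, 0.001, 0.002] n>= 1.9389902020757204 0.029958022903483712
```

View pics/s5.png

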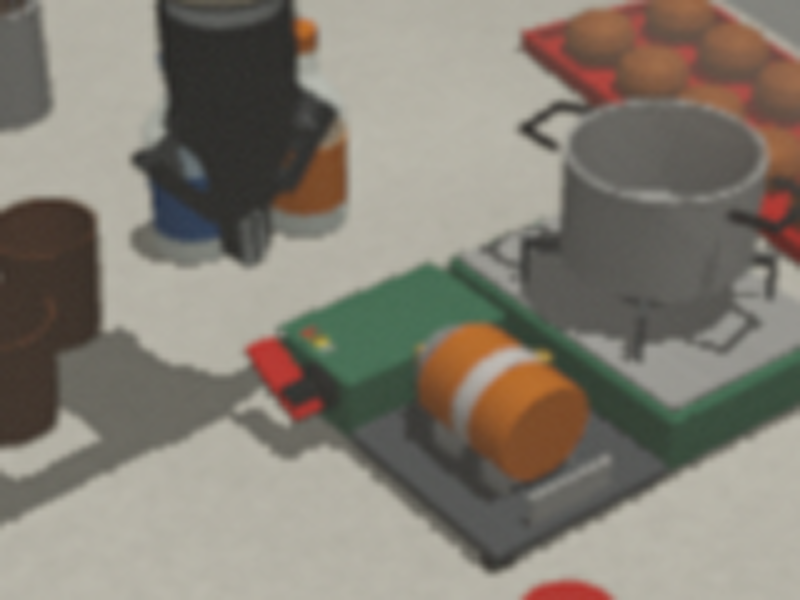

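The crop shows the cartridge seated in the cradle at (505,400), the closed fingers at (245,230), and the red lever at (285,375), still off. A quick check of the lever's position, then I press.

```bash
python3 - <<'E'
from h import *
im,d=ctrl.get_image('side');d=d.copy();d[d==0]=np.nan;P=pts('side',d)
h=cv2.cvtColor(im,cv2.COLOR_BGR2HSV);m=((h[...,0]<6)|(h[...,0]>172))&(h[...,1]>150)&(h[...,2]>90)
k=np.zeros(m.shape,bool);k[175:205,262:292]=1
Q=P[m&k]-S0;Q=np.c_[Q@ex,Q@ey,Q[:,2]];Q=Q[(abs(Q[:,1]-.13)<.06)&(Q[:,0]<-.05)]
print(len(Q),np.round(np.percentile(Q,[2,50,98],axis=0),4))
T=Q[Q[:,1]>.125];print(np.polyfit(T[:,1],T[:,2],1),T.mean(0))
E
```

```text
81 [[-0.0959  0.0935  0.0392]
 [-0.0866  0.1256  0.0541]
 [-0.0702  0.1431  0.0634]]
[0.10985405 0.04260254] [-0.08517815  0.13445494  0.05737296]
```

Emit:
apply_moves --rows '[0.002,0.001,0.04,0,0,0,0.002,0.001,0.078,0,0,0,0.002,0.001,0.078,0,0,0,0.002,0.001,0.078,0,0,0]'

```text
t: 12.0
tool_pos: [0.4607, 0.2043, 0.153]
tool_rot: [2.062, 2.368, 0.0]
contact_force: [0.4, -0.1, 0.7]
opening: -0.0
grip_force: 0.0
```

Emit:
apply_moves --rows '[0,0,0.01,0,0,0,0,0,0.02,0,0,0,0,0,0.03,0,0,0,0,0,0.042,0,0,0,0,0,0.042,0,0,0]'

```text
t: 12.5
tool_pos: [0.461, 0.2044, 0.1277]
tool_rot: [2.062, 2.367, 0.002]
contact_force: [0.5, 0.9, 1.9]
opening: 0.0001
grip_force: 0.8
```

Emit:
apply_moves --rows '[0,0,0.008,0,0,0,0,0,0.016,0,0,0,0,0,0.024,0,0,0,0,0,0.032,0,0,0,0,0,0.032,0,0,0]'

```text
t: 13.0
tool_pos: [0.4616, 0.2048, 0.1093]
tool_rot: [2.062, 2.367, 0.005]
contact_force: [-1.8, 3.7, 6.9]
opening: -0.0001
grip_force: 4.0
```

```bash
python3 - <<'E'
from fit import *
o=st();print('tip z',o['tool_pos'][2]-.0726,'stove',(o['tool_pos']-S0)@np.c_[ex,ey])
im,d=ctrl.get_image('side');fit('side',im,d,(270,360,140,230),np.array([0,0,.06]))
cv2.imwrite('pics/s6.png',cv2.resize(im[130:230,220:350],(780,600),interpolation=2))
E
```

```text
t 13.0 q [0.27, -0.026, 2.04, -0.0, 1.123, 0.133] p [0.4616, 0.2048, 0.1093] F [-1.8, 3.7, 6.9] op -0.0001 gf 4.0
[[-0.137, 0.991, 0.004], [0.991, 0.137, 0.001], [0.0, 0.004, -1.0]]
tip z 0.03669174670791864 stove [-0.08443938  0.14692758]
side 548 297 base y [-0.0318 -0.031  -0.0303] axis x,dx/dy,z,dz/dy [-0.0019  0.0077  0.0589 -0.003 ] rms 0.003919501418233203
```

View pics/s6.png

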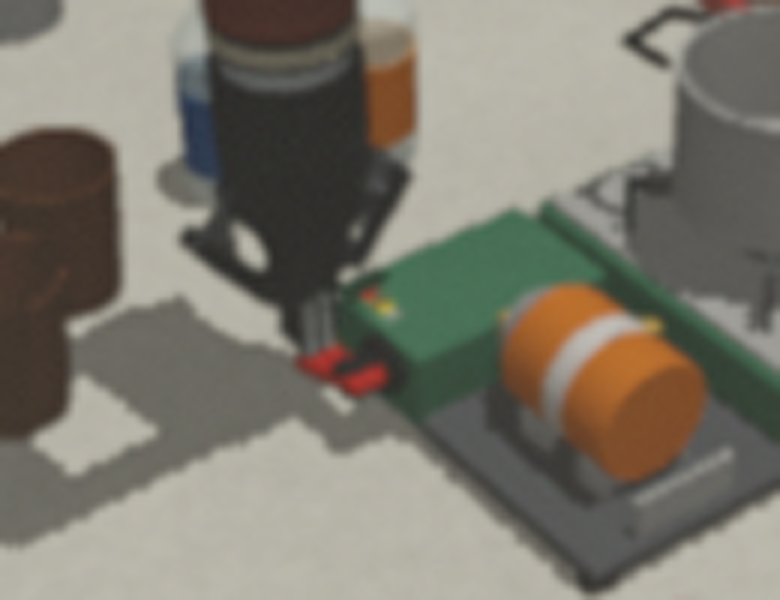

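The fingertip is on the red lever at (320,360), which is now roughly level, and the cartridge hasn't moved. I'll keep pressing to the stop.

Emit:
apply_moves --rows '[0,0,0.005,0,0,0,0,0,0.01,0,0,0,0,0,0.01,0,0,0]'

```text
t: 13.35
tool_pos: [0.4618, 0.2039, 0.1034]
tool_rot: [2.06, 2.366, 0.003]
contact_force: [-1.6, 0.0, 6.5]
opening: 0.0003
grip_force: 2.9
```

Emit:
apply_moves --rows '[0,0,0.004,0,0,0,0,0,0.007,0,0,0,0,0,0.007,0,0,0]'

```text
t: 13.65
tool_pos: [0.4623, 0.204, 0.1004]
tool_rot: [2.06, 2.366, 0.003]
contact_force: [-2.9, -0.6, 10.9]
opening: 0.0
grip_force: 4.6
```

Emit:
apply_moves --rows '[0,0,0.003,0,0,0,0,0,0.005,0,0,0,0,0,0.005,0,0,0]'

```text
t: 13.95
tool_pos: [0.4632, 0.2048, 0.0994]
tool_rot: [2.061, 2.365, 0.006]
contact_force: [-6.5, 0.5, 21.0]
opening: 0.0001
grip_force: 9.1
```

```bash
python3 - <<'E'
from fit import *
o=st();print('tip z',o['tool_pos'][2]-.0726)
im,d=ctrl.get_image('side');fit('side',im,d,(270,360,140,230),np.array([0,0,.06]))
cv2.imwrite('pics/s7.png',cv2.resize(im[130:230,220:350],(780,600),interpolation=2))
E
```

```text
t 13.95 q [0.27, -0.007, 2.041, -0.002, 1.102, 0.133] p [0.4632, 0.2048, 0.0994] F [-6.5, 0.5, 21.0] op 0.0001 gf 9.1
[[-0.137, 0.991, 0.006], [0.991, 0.137, 0.0], [-0.001, 0.006, -1.0]]
tip z 0.02681586146579426
side 554 301 base y [-0.0313 -0.0307 -0.0302] axis x,dx/dy,z,dz/dy [-0.002   0.0037  0.0589  0.    ] rms 0.0039440999604632
```

View pics/s7.png

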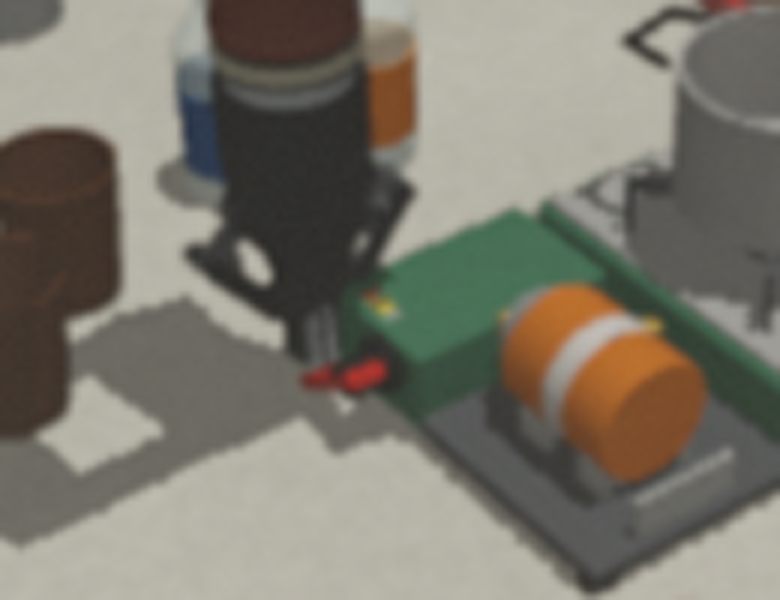

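The lever at (320,378) now slopes downward. 21 N is above the 12 N that pressing takes, so it is on its end stop past the third click. I'll hold briefly and check it is steady.

Emit:
apply_moves --rows '[0,0,0.001,0,0,0,0,0,0.001,0,0,0,0,0,0.001,0,0,0,0,0,0.001,0,0,0,0,0,0.001,0,0,0]'

```text
t: 14.5
tool_pos: [0.4632, 0.2048, 0.0992]
tool_rot: [2.06, 2.365, 0.006]
contact_force: [-7.2, 0.5, 24.2]
opening: -0.0002
grip_force: 10.5
```

```bash
python3 -c "
from h import *
st();print(ctrl.finish_job())"
```

```text
t 14.5 q [0.27, -0.007, 2.041, -0.002, 1.101, 0.133] p [0.4632, 0.2048, 0.0992] F [-7.2, 0.5, 24.2] op -0.0002 gf 10.5
[[-0.137, 0.991, 0.006], [0.991, 0.137, -0.0], [-0.001, 0.006, -1.0]]
the job is handed in; nothing more can be done
None
```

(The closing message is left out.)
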